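# Set the bottle holder's gap with its thumbwheel

## Robot

A 6-joint arm with a two-finger parallel gripper is mounted at the origin on the work surface. World frame = base frame: x ahead of the robot, y to its left, z up, the work surface at z = 0. Lengths are in m, angles in degrees, forces in N, time in s.
With the tool pointing down it reaches from about 0.4 to 0.825 m from the base axis. Payload 7 kg.
Tool frame: the origin (TCP) lies midway between the tips of the shut fingers; the grasp point (between the pads) lies 19 mm behind it; z points along the fingers, y is the direction in which the jaws open and shut (so a half turn about z gives the same grasp; the last joint's range is limited). The gripper opens to 88 mm and grips with 3 to 60 N. Pads are 19 mm wide; open, the fingers measure 130 mm over their backs; the gripper's body (78 mm by 193 mm) begins 47 mm behind the grasp point.
Start: joints at [-47.664, 20.546, 0.682, 0, -70.136, -16.507], TCP at [0.294, -0.608, 0.188] pointing down, gripper open.
Joint ranges: [-176.03, 176.03], [-82.01, 121.73], [-58.28, 71.71], [-173.87, 95.51], [-174.79, -0.11], [-173.66, 173.66]. Speed limits (degrees/s): [136.94, 136.94, 172.46, 180, 180, 180].

## Interface

Orientations are given as a 3x3 rotation matrix whose columns are the frame's x, y, z axes.
In Python, from rig import robot gives the robot as it stands. Calls block until the motion is done:
- robot.goto(position, orientation): joint-space move of the TCP to a pose.
- robot.servo_line(position, ori=None, speed=0.15): straight line of the TCP; ori=None keeps the orientation; speed is the mean speed in m/s.
- robot.movej(angles): joint-space move.
- robot.move_gripper(opening): opening from 0.0 (shut) to 1.0 (fully open); the grip force is fixed at half the most; returns when the fingers have stopped.
- robot.dwell(seconds).
- robot.ik(position, orientation): joint angles nearest the present ones, or None.
- robot.grab_frame(name): name is "scene" or "top"; returns (picture, depth): 400x640x3 uint8, red, green, blue; 400x640 float32, m along the optical axis (not along the pixel's ray), 0 where there is no reading.
- robot.camera_info(name): a dict with "vfov" (degrees; the focal length in pixels is half the picture's height over the tangent of half this angle, whatever the lens; pixels are square), "cx", "cy" (the principal point, pixels), "view" (4x4, takes a point from world to camera coordinates). Camera axes: x right, y down, z forward; pixel columns grow to the right and rows downward; lengths in m; the calibration is good to about 2 mm. A picture is of the moment at which its call begins. camera_info takes no time and is no camera call.
A pose or a line that the arm cannot do raises robot.Unreachable and nothing moves.
- robot.job_done(): hands the job in, once; it reports no verdict.
Readings, each from a call of its own:
- robot.read_t(): time.
- robot.read_qpos(): joint angles.
- robot.read_qvel(): joint speeds.
- robot.read_effort(): joint torques, N m.
- robot.read_position(): TCP position.
- robot.read_tcp_rot(): TCP orientation.
- robot.read_force(): force on the tool from outside, world axes, zero at the start.
- robot.read_ft_torque(): the same for the moment, N m.
- robot.read_grip_width(): opening from 0.0 (shut) to 1.0 (fully open).
Only numpy, scipy, OpenCV 4.12 (cv2) and the standard library are available. Lean on these libraries where they do the work, as an engineer would, in place of code of your own. Each camera call takes 0.05 s, during which the arm holds its last target. There are 200 camera calls.

## Task

With a fingertip on top of the bottle holder's knurled thumbwheel, press gently and roll it, in as many strokes as it takes, until the gap between the jaws has closed to the gauge mark: the pointer on the sliding jaw stands between the two ridges of the gauge tab. Move the jaw only by the wheel: do not touch the jaw itself, do not shift the gauge tab, and leave the bottle and the other things on the shelf where they stand, neither pushed nor lifted. Then take the hand away.

Things in the scene. Friction and masses are not known exactly. Their poses are not given: they have to be found in the camera images.
- holder: Bottle holder fixed to the shelf. Origin on the shelf; axes: z up, y from the wheel housing to the fixed jaw (the jaws' travel), x to the side of the gauge ledge. Oak base 70 mm (x), from y = -130 to +110 mm. Gray wheel housing 54 (x) x 72 mm (y), 59 mm high, at y = -90. Fixed jaw: inner face at y = +84, 59 mm high. Nothing on it stands higher than the wheel.
- wheel_top (a point): Topmost point of the unpressed thumbwheel, midway along its width, 75 mm above the shelf, 16 mm above the housing; fixed to the base, with the holder's axes. All above the base (housing, wheel, jaws, ledge) floats on springs: it starts to sink at about 2.5 N and gives 6 mm, about 6 N, down to a firm stop. The wheel turns stiffly (about 1 N at the rim) and stays where it is left.
- thumbwheel: Knurled steel wheel, radius 24 mm, 24 mm wide, axle level along the holder's x; only its top stands out of the housing. Origin: its centre; its axes turn with it. Rolling its top towards the holder's +y (the jaws) closes the gap, 9 mm per radian (0.375 mm of jaw per mm rolled at the rim); rolling it back opens it. It starts at its stop, the gap fully open.
- jaw: Sliding aluminium jaw, 60 (x) x 12 mm (y), top 58 mm above the shelf; the wheel drives it along the holder's +y, up to 55 mm. Gap to the fixed jaw 88 mm at the start. Origin: middle of its underside, 25 mm above the shelf. It carries a black pointer, a bar 3 mm wide that reaches out over the gauge ledge.
- pointer (a point): On the pointer's underside, on its centre line, over the gauge tab's line of travel (43 mm up); the holder's axes. Moves with the jaw.
- mark (a point): Gauge mark: middle of the 11 mm slot between the two raised dark ridges (each 9 mm wide, 8 mm high) of the gauge tab, on the ledge at the holder's +x side; 43 mm above the shelf, the holder's axes. Set 18 to 42 mm of jaw travel from the start. The pointer passes just over the ridges; mark minus pointer along the holder's y is the travel still to go.
- perfume: Bystander: round glass perfume bottle, 52 mm across, 84 mm high, wooden cap; stands on the robot's side of the holder (its -x side). Origin under its centre.
- hair_clip: Bystander: steel hair clip lying flat, 62 x 14 x 10 mm, on the holder's -x side. Origin under its centre.
- balm_case: Bystander: round silicone lip balm case, 42 mm across, 18 mm high, on the holder's +x side. Origin under its centre.
- cream_jar: Bystander: round ceramic jar with a metal lid, 52 mm across, 42 mm high, on the holder's +x side. Origin under its centre.
- brush_cup: Bystander: bamboo cup with three brushes, 76 mm across, 185 mm high over the brushes; stands to the left. Origin under its centre.
- comb: Bystander: dark wooden comb lying flat, 150 x 34 x 6 mm, to the right. Origin under its middle.
- compact: Bystander: round powder compact, 72 mm across, 14 mm high, to the right. Origin under its centre.

How it is judged (in metres and radians):
On the way:
1. a fingertip bears on the wheel and rolls it (contact force between the fingers and thumbwheel above 0.5 N and angular speed of thumbwheel above 0.05 rad/s), for 0.1 s.
At the end, for the whole second after the job is handed in: The pointer stands within 4 mm of the middle of the slot between the gauge tab's ridges (wholly between them), the wheel is at rest, the gauge tab is within 3 mm of where it was, and every bystander is within 15 mm of where it stood (y of pointer in the frame of mark between -0.004 and 0.004 m and angular speed of thumbwheel below 0.05 rad/s and distance of mark from where it was at the start of the episode below 0.003 m and distance of each of perfume, hair_clip, balm_case, cream_jar, brush_cup, comb, compact from where it was at the start of the episode below 0.015 m); the robot touches nothing.
It fails at once if the hand pushes the sliding jaw or its pointer directly (contact force between the arm and jaw above 1 N).
It fails at once if the fingers push the sliding jaw or its pointer directly (contact force between the fingers and jaw above 1 N).
It fails at once if the wheel is pressed hard (over 25 N) (contact force between the fingers and thumbwheel above 25 N).
It fails at once if a bystander is lifted, carried or pushed more than 15 mm (distance of any of perfume, hair_clip, balm_case, cream_jar, brush_cup, comb, compact from where it was at the start of the episode above 0.015 m).
It also fails if it takes over 51 s, if anything falls off the work surface, if the arm or the gripper's body presses on something with over 40 N, if the wrist force passes 120 N, or if a joint passes its speed limit or range.

## Working session

There is one attempt and no reset: what is moved stays moved. The work goes in short steps, each a Python script; the robot and the scene stay as the last script left them, time stands still between calls to the robot, and variables do not carry over. Pictures are saved under pics/ and viewed, about 8 in all and at most 12, crops included, and the job is handed in when it is done.

```bash
mkdir -p pics; ls; python3 - <<'E'
from rig import robot
import cv2,numpy as np
for n in("scene","top"):
    p,d=robot.grab_frame(n);cv2.imwrite(f"pics/{n}0.png",p[:,:,::-1]);np.save(f"{n}0.npy",d)
    i=robot.camera_info(n);print(n,i);print((d>0).mean())
print(robot.read_t(),robot.read_tcp_rot(),robot.read_force())
E
```

```text
pics
scene {'vfov': 56.774948327396665, 'cx': 323.5548050270165, 'cy': 193.4871930918841, 'view': array([[ 0.10592128,  0.99428504, -0.01333929, -0.05745242],
       [ 0.82763967, -0.09558836, -0.55306008, -0.4237075 ],
       [-0.55117444,  0.0475407 , -0.83303458,  1.51243757],
       [ 0.        ,  0.        ,  0.        ,  1.        ]])}
0.995578125
top {'vfov': 57.6232149404378, 'cx': 312.442586482346, 'cy': 202.45219053339122, 'view': array([[-0.01149599, -0.99992255, -0.00476877,  0.03707883],
       [-0.99632945,  0.01185899, -0.08477607,  0.56355224],
       [ 0.08482606,  0.00377668, -0.99638862,  0.92755186],
       [ 0.        ,  0.        ,  0.        ,  1.        ]])}
0.99584375
0.1 [[-9.00147603e-01 -4.35584289e-01 -7.88019377e-04]
 [-4.35584969e-01  9.00146766e-01  1.23905998e-03]
 [ 1.69618033e-04  1.45858627e-03 -9.99998922e-01]] [-0.39021851 -0.64198101 -0.45987535]
```

View pics/scene0.png

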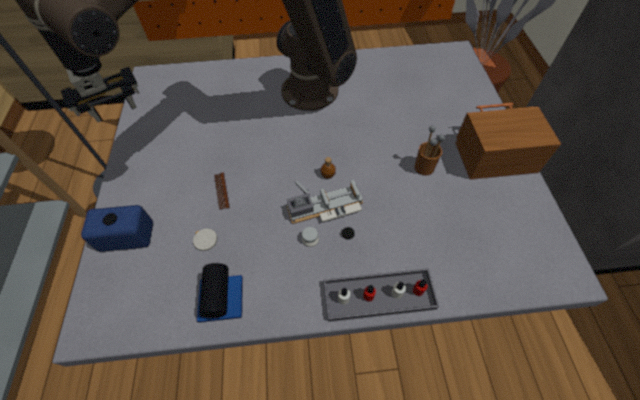

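View pics/top0.png

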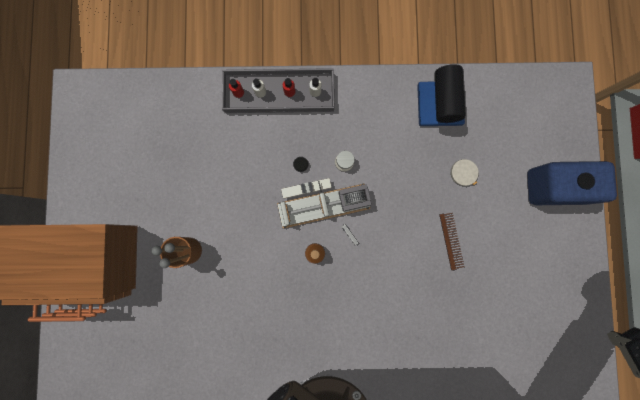

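The holder sits at about (325,203) in the top view. The wheel housing is at (354,198), with the jaws to its left and the gauge ledge on the far side. The perfume is at (315,253), the clip at (350,234), and the jar and balm case beyond. I'll zoom in on this.

```bash
python3 - <<'E'
import cv2
a=cv2.imread("pics/top0.png")[165:245,270:380]
cv2.imwrite("pics/c1.png",cv2.resize(a,None,fx=7,fy=7,interpolation=cv2.INTER_CUBIC))
a=cv2.imread("pics/scene0.png")[170:230,275:375]
cv2.imwrite("pics/c2.png",cv2.resize(a,None,fx=8,fy=8,interpolation=cv2.INTER_CUBIC))
E
```

```text
(no output)
```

View pics/c1.png

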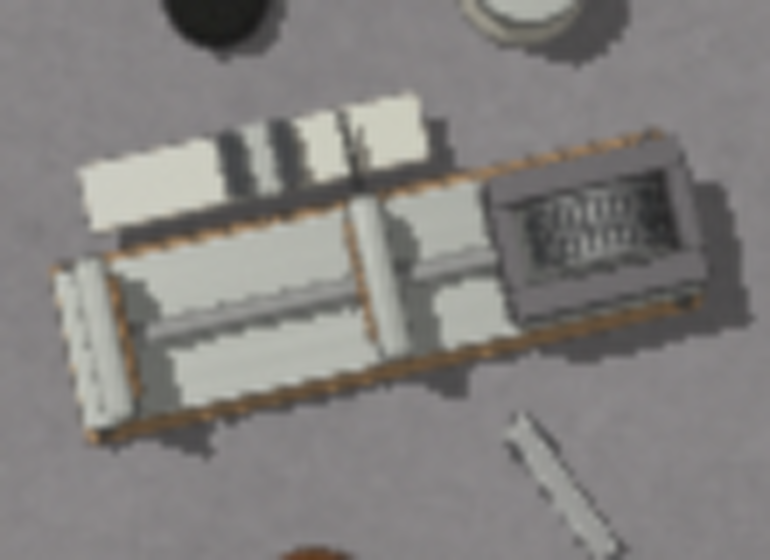

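View pics/c2.png

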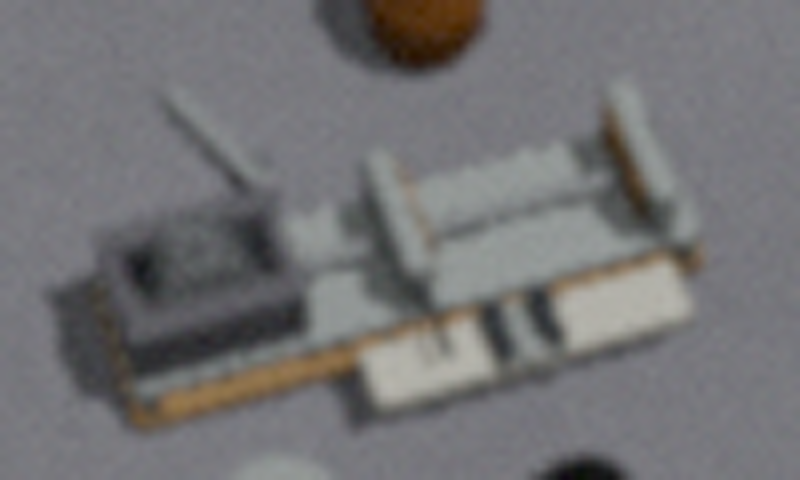

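In the top crop the pointer is at about (352,145), the ridges at (233,165) and (287,150), and the wheel crown at (590,225). All of it is visible in both views. Next I'll work out the pose and the intensity profile along the gauge.

```bash
cat > h.py <<'E'
import numpy as np, cv2
from rig import robot
from scipy.ndimage import map_coordinates
def cam(n):
    i=robot.camera_info(n); f=200/np.tan(np.radians(i["vfov"]/2)); return f,i["cx"],i["cy"],i["view"]
def ray(n,u,v,z):
    f,cx,cy,V=cam(n); R=V[:3,:3]; c=-R.T@V[:3,3]; d=R.T@np.array([(u-cx)/f,(v-cy)/f,1]); return c+d*(z-c[2])/d[2]
def proj(n,P):
    f,cx,cy,V=cam(n); q=np.atleast_2d(P)@V[:3,:3].T+V[:3,3]; return np.c_[f*q[:,0]/q[:,2]+cx,f*q[:,1]/q[:,2]+cy]
def c1(u,v): return 270+(u+.5)/7-.5,165+(v+.5)/7-.5
def c2(u,v): return 275+(u+.5)/8-.5,170+(v+.5)/8-.5
E
python3 - <<'E'
from h import *
np.set_printoptions(precision=4,suppress=True)
T=lambda u,v,z:ray("top",*c1(u,v),z); S=lambda u,v,z:ray("scene",*c2(u,v),z)
H=[T(487,180,.059),T(676,142,.059),T(706,278,.059),T(518,322,.059)]
print("housing c",np.mean(H,0),[np.linalg.norm(H[i]-H[i-1]) for i in range(4)])
print("H+y dir deg", np.degrees(np.arctan2(*(H[0]-H[1])[[1,0]])),np.degrees(np.arctan2(*(H[3]-H[2])[[1,0]])))
b=[T(92,440,.01),T(702,300,.01)];print("base -x edge",b,np.linalg.norm(b[0]-b[1]),np.degrees(np.arctan2(*(b[0]-b[1])[[1,0]])))
l=[T(92,232,.035),T(428,160,.035),T(418,95,.035),T(80,170,.035)];print("ledge",l,np.degrees(np.arctan2(*(l[0]-l[1])[[1,0]])),np.degrees(np.arctan2(*(l[3]-l[2])[[1,0]])))
print("wheel T",T(590,225,.075),"S",S(200,238,.075))
print("ptr T",T(352,145,.043),"S",S(432,340,.043)); print("mark T",T(260,158,.043),"S",S(522,327,.043))
h=[S(100,243,.059),S(262,195,.059),S(305,292,.059),S(135,345,.059)];print("hs S",np.mean(h,0),[np.linalg.norm(h[i]-h[i-1]) for i in range(4)])
d=np.load("top0.npy");u,v=c1(590,225);print("depth hgt",d[int(v),int(u)])
for p in("perfume",315,250),:
  print(ray("top",315,254,.08))
E
```

```text
housing c [ 0.5723 -0.0767  0.059 ] [np.float64(0.05247224164656923), np.float64(0.06972047515896868), np.float64(0.0503318881772408), np.float64(0.06952346321303934)]
H+y dir deg 100.73980694325859 102.5027967266234
base -x edge [array([0.4999, 0.1098, 0.01  ]), array([ 0.5501, -0.1215,  0.01  ])] 0.23668099395902964 102.25018075696896
ledge [array([0.5762, 0.1073, 0.035 ]), array([ 0.6016, -0.0174,  0.035 ]), array([ 0.6259, -0.0141,  0.035 ]), array([0.5994, 0.1117, 0.035 ])] 101.47874970949788 101.91754015590789
wheel T [ 0.5727 -0.0725  0.075 ] S [ 0.5748 -0.0761  0.075 ]
ptr T [0.6065 0.0108 0.043 ] S [0.6109 0.0088 0.043 ]
mark T [0.6021 0.0447 0.043 ] S [0.609 0.044 0.043]
hs S [ 0.5782 -0.0771  0.059 ] [np.float64(0.04864947259870419), np.float64(0.06601135086450564), np.float64(0.04805512387805467), np.float64(0.06811409307685286)]
depth hgt 0.9010016
[0.4332 0.0255 0.08  ]
```

```bash
cat >> h.py <<'E'
a=np.radians(101.8); hy=np.array([np.cos(a),np.sin(a),0]); hx=np.array([np.sin(a),-np.cos(a),0])
W=np.array([.574,-.0757,.075])
ROT=np.c_[np.cross(-hy,[0,0,-1]),-hy,[0,0,-1]]   # tool y along holder -y
ROT2=np.c_[np.cross(hy,[0,0,-1]),hy,[0,0,-1]]
G=np.array([.606,.0277,.042]) # on the gauge line
def prof(n,img):
    s=np.arange(-.055,.055,.0005); g=img.astype(float).mean(2); r=0
    for o in np.linspace(-.005,.005,5):
        q=proj(n,G+s[:,None]*hy+o*hx); r=r+map_coordinates(g,[q[:,1],q[:,0]],order=1)/5
    return s,r
def gauge(n):
    img,_=robot.grab_frame(n); return img,prof(n,img)
E
python3 - <<'E'
from h import *
for n in("top","scene"):
    s,r=prof(n,cv2.imread(f"pics/{n}0.png")); print(n,[(round(x*1000),int(y)) for x,y in zip(s[::4],r[::4])])
for R in(ROT,ROT2):
    print(robot.ik(W+[0,0,.04],R),robot.ik(W-[0,0,.006]+.03*hy,R))
E
```

```text
top [(-55, 131), (-53, 125), (-51, 111), (-49, 106), (-47, 106), (-45, 120), (-43, 164), (-41, 192), (-39, 198), (-37, 199), (-35, 199), (-33, 199), (-31, 199), (-29, 199), (-27, 199), (-25, 197), (-23, 188), (-21, 160), (-19, 149), (-17, 128), (-15, 113), (-13, 154), (-11, 190), (-9, 198), (-7, 198), (-5, 199), (-3, 197), (-1, 184), (1, 143), (3, 104), (5, 81), (7, 73), (9, 76), (11, 94), (13, 131), (15, 164), (17, 171), (19, 166), (21, 134), (23, 95), (25, 77), (27, 73), (29, 78), (31, 103), (33, 154), (35, 190), (37, 198), (39, 199), (41, 199), (43, 199), (45, 199), (47, 200), (49, 200), (51, 199), (53, 200)]
scene [(-55, 87), (-53, 87), (-51, 96), (-49, 114), (-47, 135), (-45, 152), (-43, 160), (-41, 162), (-39, 162), (-37, 161), (-35, 158), (-33, 158), (-31, 159), (-29, 158), (-27, 155), (-25, 148), (-23, 143), (-21, 142), (-19, 135), (-17, 121), (-15, 117), (-13, 129), (-11, 147), (-9, 158), (-7, 161), (-5, 158), (-3, 145), (-1, 121), (1, 93), (3, 70), (5, 61), (7, 65), (9, 84), (11, 106), (13, 125), (15, 130), (17, 123), (19, 103), (21, 80), (23, 62), (25, 59), (27, 68), (29, 91), (31, 119), (33, 140), (35, 153), (37, 161), (39, 165), (41, 165), (43, 165), (45, 163), (47, 163), (49, 164), (51, 165), (53, 165)]
[ 11.83345508  14.93573164 -17.51184754   0.         -57.55242082
  89.96654492] [ 15.00752957  16.83407012 -21.77357325   0.         -51.39235663
  86.79247043]
[ 11.83345508  14.93573164 -17.51184754   0.         -57.55242082
 -90.03345508] [ 15.00752957  16.83407012 -21.77357325   0.         -51.39235663
 -93.20752957]
```

Both views put the remaining travel at about 31–32.6 mm, with ridge spacing 20 mm as it should be. That is about 86 mm at the rim. I'll approach with shut fingers, tool y along the stroke, and descend under force watch.

```bash
python3 - <<'E'
from h import *
np.set_printoptions(precision=4,suppress=True)
robot.move_gripper(0.0)
P=W-.014*hy
robot.goto(P+[0,0,.03],ROT2); print(robot.read_t())
robot.servo_line(P+[0,0,.006],speed=.08); robot.dwell(.2)
f0=np.mean([robot.read_force() for _ in range(5)],0); print("f0",f0,robot.read_position()-P)
for k in range(14):
    robot.servo_line(P+[0,0,.005-.001*k],speed=.02)
    f=robot.read_force()-f0; print(k,round(robot.read_position()[2],4),f)
    if f[2]>2.8: break
np.save("f0.npy",f0); print(robot.read_t())
img,_=robot.grab_frame("scene"); cv2.imwrite("pics/s1.png",cv2.resize(img[130:240,255:395,::-1],None,fx=5,fy=5,interpolation=cv2.INTER_CUBIC))
E
```

```text
3.6583
f0 [ 0.202  -0.0046  0.7012] [ 0.0004 -0.      0.0065]
0 0.0801 [-0.0582  0.3183  0.0902]
1 0.0789 [ 0.1197 -0.1164 -0.2247]
2 0.0779 [ 0.6575 -1.0215 -0.5447]
3 0.0769 [-0.2799 -0.052  -0.0112]
4 0.0759 [-0.5282  0.1846 -1.2841]
5 0.0749 [-0.1888 -0.0621 -0.3529]
6 0.0739 [ 0.0063  0.3808 -0.067 ]
7 0.0729 [ 0.3599 -0.5045 -0.195 ]
8 0.0719 [-0.061   0.1939 -0.4369]
9 0.0709 [-0.0082  1.2696 -1.2659]
10 0.0699 [-0.3493  0.0774  0.0462]
11 0.0689 [-0.5237 -0.463  -0.965 ]
12 0.0679 [ 0.5448 -0.8319 -0.4671]
13 0.0669 [-0.7445 -0.0981 -1.134 ]
7.8083
```

View pics/s1.png

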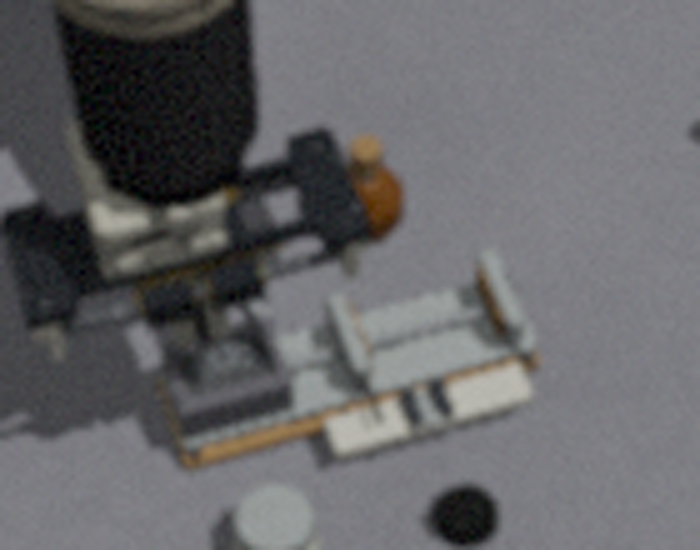

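```bash
python3 - <<'E'
from h import *
np.set_printoptions(precision=4,suppress=True)
p=robot.read_position();print(p,robot.read_grip_width(),robot.read_force()-np.load("f0.npy"))
for n in("scene","top"):
    img,d=robot.grab_frame(n); u=proj(n,np.array([p,W,W-[0,0,.005]-.0145*hy])); print(n,u)
    c=proj(n,W)[0]; x0,y0=int(c[0])-35,int(c[1])-35
    cv2.imwrite(f"pics/z_{n}.png",cv2.resize(img[y0:y0+60,x0:x0+75,::-1],None,fx=5,fy=5,interpolation=cv2.INTER_CUBIC)); print((u-[x0,y0]+.5)*5)
a=np.hstack([cv2.imread("pics/z_scene.png"),cv2.imread("pics/z_top.png")]);cv2.imwrite("pics/z.png",a)
E
```

```text
[ 0.5769 -0.0894  0.067 ] 0.004982165011352021 [ 0.2437 -0.126  -1.116 ]
scene [[295.4477 201.7185]
 [299.6721 199.0923]
 [295.2213 201.2334]]
[[159.7386 191.0925]
 [180.8604 177.9616]
 [158.6065 188.6669]]
top [[360.242  195.2878]
 [355.1371 196.1592]
 [360.5826 195.1125]]
[[203.7099 173.9392]
 [178.1856 178.2962]
 [205.4132 173.0627]]
```

View pics/z.png

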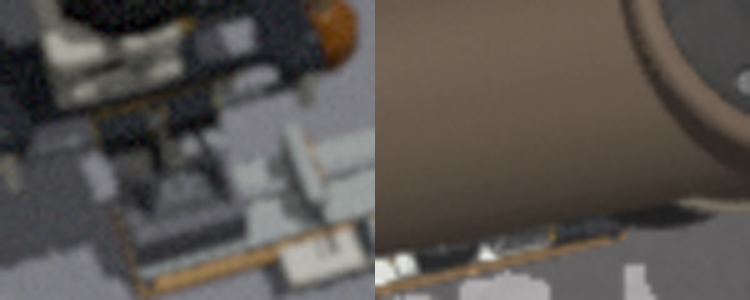

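The fingertip is narrow, and it's sitting just behind the wheel crown without bearing on it. I'll lift, move nearer the crown, probe there, then make one stroke.

```bash
cat >> h.py <<'E'
np.set_printoptions(precision=4,suppress=True)
def F(n=6): return np.mean([robot.read_force() for _ in range(n)],0)-np.load("f0.npy")
def at(y,z,sp): robot.servo_line(np.r_[(W+y*hy)[:2],z],speed=sp)
E
python3 - <<'E'
from h import *
at(-.014,.086,.08); at(-.006,.079,.08); robot.dwell(.1)
np.save("f0.npy",np.load("f0.npy")+F(10))
for k in range(13):
    z=.078-.001*k; at(-.006,z,.02); f=F(); print(round(robot.read_position()[2],4),f,f@hy)
    if f[2]>2.2: break
else: z=None
if z:
    z-=.002; at(-.006,z,.02); print(z,F())
    for y in(-.003,0,.003,.006,.009,.012): at(y,z,.03); f=F(); print(y,robot.read_position()[2],f,f@hy)
at(.014,.086,.1); print(robot.read_t())
for n in("top","scene"):
    img,(s,r)=gauge(n); print(n,[(round(x*1000),int(y)) for x,y in zip(s[::4],r[::4]) if -.03<x<.035])
E
```

```text
0.0779 [ 0.7838  0.2522 -0.4644] 0.08656779921691211
0.077 [ 0.3119  0.6243 -0.8382] 0.5472892167287277
0.0759 [ 0.5447  0.7157 -1.4059] 0.5891932465535005
0.0749 [ 1.7182 -0.1471 -0.9613] -0.49540945176469164
0.0739 [ 1.0535  0.3927 -1.0624] 0.16897319592609064
0.0729 [1.769  0.5142 1.1933] 0.1415895566609618
0.0719 [ 0.361   0.3629 -0.843 ] 0.2813693110996028
0.0709 [ 0.8028 -0.7463 -0.2566] -0.894717406473213
0.0699 [ 1.6383  0.4643 -0.5835] 0.11945870198682772
0.0689 [ 0.9751  0.5841 -0.9495] 0.37234392652442133
0.0679 [ 0.6332  0.3242 -0.6179] 0.18782344180944857
0.0669 [ 0.8873  1.2421 -0.3721] 1.0343797729664985
0.0659 [ 1.0771  0.6576 -0.9036] 0.4234029680415802
12.4167
top [(-29, 91), (-27, 91), (-25, 92), (-23, 92), (-21, 92), (-19, 91), (-17, 91), (-15, 91), (-13, 91), (-11, 92), (-9, 92), (-7, 92), (-5, 92), (-3, 92), (-1, 92), (1, 92), (3, 92), (5, 92), (7, 92), (9, 92), (11, 92), (13, 92), (15, 92), (17, 92), (19, 92), (21, 92), (23, 92), (25, 92), (27, 92), (29, 92), (31, 92), (33, 92)]
scene [(-29, 163), (-27, 159), (-25, 152), (-23, 148), (-21, 146), (-19, 138), (-17, 125), (-15, 123), (-13, 135), (-11, 152), (-9, 163), (-7, 167), (-5, 162), (-3, 149), (-1, 126), (1, 97), (3, 73), (5, 62), (7, 68), (9, 88), (11, 111), (13, 130), (15, 135), (17, 126), (19, 106), (21, 84), (23, 65), (25, 61), (27, 72), (29, 96), (31, 122), (33, 146)]
```

```bash
python3 - <<'E'
from h import *
def pt(n,d,u,v):
    f,cx,cy,V=cam(n); z=d[int(round(v)),int(round(u))]; return V[:3,:3].T@(np.array([(u-cx)/f*z,(v-cy)/f*z,z])-V[:3,3])
d=np.load("top0.npy")
for nm,u,v in[("wheel",590,225),("hous",500,250),("hous",690,200),("hous",600,165),("table",200,480),("ledge",390,130),("jaw",380,270)]: print(nm,pt("top",d,*c1(u,v)))
d=np.load("scene0.npy")
for nm,u,v in[("wheel",200,238),("hous",150,320),("hous",120,250),("table",400,430),("ledge",620,300)]: print(nm,pt("scene",d,*c2(u,v)))
p=robot.read_position();print("tcp",p,F(20))
img,d=robot.grab_frame("scene")
c=proj("scene",p)[0];print(c)
f,cx,cy,V=cam("scene")
print("expected z",(V[:3,:3]@p+V[:3,3])[2])
x0,y0=int(c[0])-30,int(c[1])-30
np.set_printoptions(linewidth=250)
print((d[int(c[1])-12:int(c[1])+8:1,int(c[0])-12:int(c[0])+13]*1000).astype(int))
o=cv2.resize(img[y0:y0+50,x0:x0+60,::-1],None,fx=10,fy=10,interpolation=cv2.INTER_CUBIC)
cv2.circle(o,tuple(((c-[x0,y0]+.5)*10).astype(int)),4,(0,0,255),-1)
cv2.circle(o,tuple(((proj("scene",W)[0]-[x0,y0]+.5)*10).astype(int)),4,(0,255,0),-1)
cv2.imwrite("pics/z2.png",o)
E
```

```text
wheel [ 0.5724 -0.0722  0.078 ]
hous [ 0.5656 -0.0417  0.0591]
hous [ 0.583  -0.1107  0.0576]
hous [ 0.5958 -0.0782  0.0603]
table [ 0.4844  0.0696 -0.0005]
ledge [ 0.6131 -0.0035  0.0343]
jaw [0.5589 0.0016 0.0587]
wheel [ 0.5728 -0.0762  0.072 ]
hous [ 0.5999 -0.098   0.06  ]
hous [ 0.5663 -0.1076  0.0589]
table [ 0.6252 -0.0056  0.0004]
ledge [0.5936 0.0851 0.0303]
tcp [ 0.5711 -0.0618  0.0861] [ 1.5978  0.4283 -0.1617]
[303.9314 195.8656]
expected z 1.1230415034196812
[[1005  995  992  993  991  988  991  991  993  991  995  995  997 1049 1045 1007  996 1003 1002 1004 1007 1011 1007 1012 1013]
 [ 995  996  991  993  990  994  990  993  993  996  994  998  999 1053 1055 1052 1006 1006 1010 1013 1011 1011 1253 1248 1249]
 [ 995  996  992  991  993  997  996  998  997  996 1000 1001 1001 1057 1055 1058 1007 1012 1059 1252 1255 1253 1250 1247 1251]
 [1247 1006  991  992  993  998  999  999 1005  999 1004 1006 1008 1009 1069 1060 1060 1062 1064 1243 1252 1246 1247 1248 1245]
 [1248 1245 1002  999  999 1000 1001 1004 1004 1005 1056 1068 1067 1064 1071 1065 1067 1068 1069 1242 1244 1244
[... 1237 characters left out ...]
144 1159 1156 1163 1150 1152 1220    0 1192 1197 1195 1194]
 [1149 1149 1153 1149 1133 1137 1132 1133 1131 1130 1136 1131 1137 1141 1141 1157 1165 1149 1152 1153 1192 1193 1191 1192 1191]
 [1150 1151 1148 1135 1132 1132 1130 1133 1127 1134 1132 1135 1132 1134 1142 1142 1169 1159 1151 1151 1187 1191 1187 1187 1188]
 [1148 1149 1139 1135 1136 1131 1133 1129 1128 1128 1128 1130 1128 1135 1135 1139 1173 1162 1146 1149 1188 1183 1181 1183 1189]
 [1150 1142 1143 1137 1130 1129 1128 1129 1132 1126 1129 1128 1122 1129 1130 1138 1149 1171 1148 1145 1143 1183 1183 1184 1167]
 [1155 1138 1132 1134 1129 1127 1123 1124 1125 1124 1126 1126 1124 1128 1130 1136 1142 1180 1152 1145 1143 1161 1164 1169 1167]]
```

View pics/z2.png

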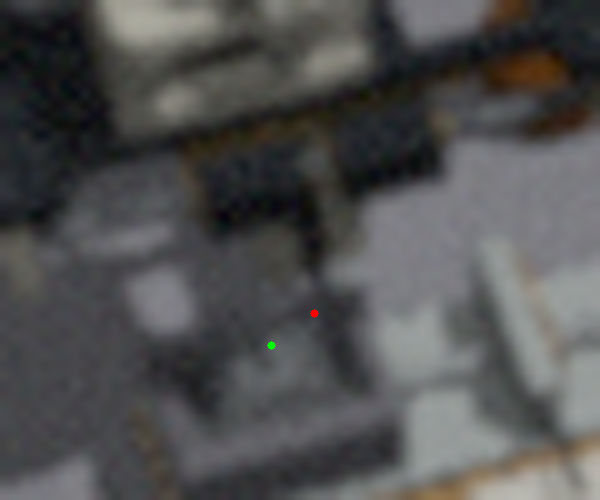

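```bash
python3 - <<'E'
from h import *
f,cx,cy,V=cam("scene")
D=[robot.grab_frame("scene")[1] for _ in range(5)]; d=np.median(D,0)
vv,uu=np.mgrid[150:215,260:345]; z=d[150:215,260:345]
P=np.stack([(uu-cx)/f*z,(vv-cy)/f*z,z],-1)-V[:3,3]; P=(P@V[:3,:3]).reshape(-1,3)
p=robot.read_position(); print(p,robot.read_tcp_rot(),robot.read_t())
Q=np.c_[(P-p)@hx,(P-p)@hy,P[:,2]-p[2],uu.ravel(),vv.ravel()]
np.set_printoptions(precision=3,suppress=True,linewidth=150)
m=(abs(Q[:,1])<.04)&(abs(Q[:,0])<.04)&(P[:,2]>.083)
h=Q[m]; h=h[np.argsort(h[:,2])]; print(len(h)); print(h[:40]*[1000,1000,1000,1,1])
for lo in range(0,140,8):
    k=h[(h[:,2]*1000>=lo)&(h[:,2]*1000<lo+8)]
    if len(k): print(lo,len(k),(k[:,:2].min(0)*1000).round(),(k[:,:2].max(0)*1000).round())
E
```

```text
[ 0.571  -0.0622  0.0857] [[-0.9789 -0.2042 -0.0005]
 [-0.2042  0.9789 -0.0001]
 [ 0.0005 -0.     -1.    ]] 12.8167
762
[[ 11.237   2.879  41.253 305.    191.   ]
 [ 12.397   5.61   41.608 306.    191.   ]
 [ 13.126  -3.731  41.783 303.    192.   ]
 [ 11.39   -0.119  42.873 304.    191.   ]
 [ 13.412  -6.736  43.605 302.    192.   ]
 [ 13.166  14.645  43.693 309.    190.   ]
 [ 13.392  -9.672  44.959 301.    192.   ]
 [ 11.57   -6.058  45.909 302.    191.   ]
 [ 12.533  -3.299  45.974 303.    191.   ]
 [ 11.039   3.212  46.04  305.    190.   ]
 [ 13.512 -12.625  46.521 300.    192.   ]
 [ 12.475   5.873  46.812 306.    190.   ]
 [ 13.431   8.634  46.865 307.    190.   ]
 [ 13.031 -15.462  47.176 299.    192.   ]
 [ 11.814  -9.042  47.652 301.    191.   ]
 [ 14.905  11.279  47.697 308.    190.   ]
 [ 11.656   0.131  48.34  304.    190.   ]
 [ 13.125  14.899  48.711 309.    189.   ]
 [ 12.55  -12.103  50.122 300.    191.   ]
 [ 12.11   -2.903  50.39  303.    190.   ]
 [ 13.501  11.845  50.65  308.    189.   ]
 [  7.825 -16.747  50.838 298.    190.   ]
 [ 12.362   6.175  51.691 306.    
[... 398 characters left out ...]
 12.514 -11.751  55.078 300.    190.   ]
 [ 12.523   9.362  55.581 307.    188.   ]
 [ 10.967   3.804  55.988 305.    188.   ]
 [ 12.856 -14.717  56.939 299.    190.   ]
 [ 13.198   6.274  57.939 306.    188.   ]
 [ 13.238  -5.731  58.425 302.    189.   ]
 [  9.27    4.442  58.46  305.    187.   ]
 [ 11.803   0.699  58.576 304.    188.   ]]
40 16 [ 11. -15.] [15. 15.]
48 19 [  8. -17.] [14. 15.]
56 17 [  7. -17.] [13. 16.]
64 12 [ 11. -17.] [14. 16.]
72 5 [11.  2.] [14.  8.]
80 3 [-0.  2.] [14.  5.]
88 1 [-0.  3.] [-0.  3.]
96 2 [  3. -35.] [12.  3.]
104 3 [ 13. -35.] [40.  3.]
112 13 [-22. -38.] [40. 38.]
120 92 [-28. -38.] [40. 40.]
128 93 [-16. -34.] [40. 38.]
136 47 [-18. -38.] [29. 40.]
```

Depth shows the fingertips (±16 mm along the stroke, centred) ending about 41 mm above the reported TCP, so my probe was high. I'll descend under force watch using that offset.

```bash
python3 - <<'E'
from h import *
at(-.014,.07,.1); at(-.014,.043,.08); robot.dwell(.1)
np.save("f0.npy",np.load("f0.npy")+F(10)); 
z=.042; ok=0
while z>.020:
    at(-.014,z,.02); f=F(8); print(round(z,4),f)
    if f[2]>2.0: ok=1;break
    z-=.001
if ok:
    print("contact",z); z-=.002; at(-.014,z,.02); print(F())
    for y in(-.007,0,.007,.014): at(y,z,.04); f=F(); print(y,f,"t",f@hy)
    at(.014,.050,.1)
print(robot.read_t())
img,(s,r)=gauge("scene"); print([(round(x*1000),int(y)) for x,y in zip(s[::4],r[::4]) if -.03<x<.035])
E
```

```text
0.042 [-0.2297  0.0631 -0.6923]
0.041 [-0.1446  0.1384 -1.2185]
0.04 [-0.086   0.8528 -0.7865]
0.039 [-1.0091 -0.1717 -1.4196]
0.038 [-0.6491 -0.3207 -1.6991]
0.037 [-1.2309  0.8516 -1.1087]
0.036 [-0.6771  0.8862  1.3885]
0.035 [ 0.2312 -0.0301  2.0049]
contact 0.034999999999999996
[-0.5591 -0.387   1.8113]
-0.007 [-0.8142  1.6254  3.6801] t 1.7575904824524737
0 [-0.4559  0.5468  3.4841] t 0.6284391195056002
0.007 [0.8017 2.5895 3.7664] t 2.370853267552376
0.014 [-0.6967  0.7282  3.7786] t 0.8552559272290498
17.7417
[(-29, 167), (-27, 166), (-25, 164), (-23, 163), (-21, 165), (-19, 163), (-17, 155), (-15, 142), (-13, 132), (-11, 129), (-9, 130), (-7, 124), (-5, 113), (-3, 100), (-1, 91), (1, 80), (3, 68), (5, 63), (7, 69), (9, 89), (11, 112), (13, 130), (15, 135), (17, 127), (19, 107), (21, 84), (23, 64), (25, 61), (27, 73), (29, 96), (31, 122), (33, 145)]
```

First stroke worked: the pointer moved about 10.5 mm, from -16 to about -5.5. Second stroke the same, then I'll back off and measure in both views.

```bash
cat >> h.py <<'E'
def stroke(y0,y1,z=.033):
    at(y0,.050,.15); at(y0,.039,.1); at(y0,z,.03); at(y1,z,.04); f=F(); print("f",f); at(y1,.050,.1)
E
python3 - <<'E'
from h import *
stroke(-.014,.014)
at(-.05,.09,.2)
out=[]
for n in("top","scene"):
    img,(s,r)=gauge(n); print(n,[(round(x*1000),int(y)) for x,y in zip(s[::4],r[::4]) if -.03<x<.035])
    c=proj(n,G)[0].astype(int); out.append(cv2.resize(img[c[1]-22:c[1]+23,c[0]-25:c[0]+25,::-1],(400,360),interpolation=cv2.INTER_CUBIC))
cv2.imwrite("pics/g2.png",np.hstack(out)); print(robot.read_t())
E
```

```text
f [-0.7187  3.2181  2.7909]
top [(-29, 63), (-27, 52), (-25, 49), (-23, 50), (-21, 51), (-19, 52), (-17, 54), (-15, 56), (-13, 57), (-11, 59), (-9, 61), (-7, 62), (-5, 64), (-3, 65), (-1, 67), (1, 68), (3, 69), (5, 70), (7, 71), (9, 71), (11, 72), (13, 72), (15, 73), (17, 73), (19, 74), (21, 74), (23, 74), (25, 75), (27, 75), (29, 76), (31, 76), (33, 76)]
scene [(-29, 168), (-27, 170), (-25, 168), (-23, 167), (-21, 166), (-19, 166), (-17, 167), (-15, 167), (-13, 166), (-11, 166), (-9, 166), (-7, 162), (-5, 151), (-3, 134), (-1, 110), (1, 84), (3, 59), (5, 48), (7, 57), (9, 82), (11, 109), (13, 130), (15, 136), (17, 128), (19, 108), (21, 84), (23, 66), (25, 64), (27, 75), (29, 96), (31, 123), (33, 147)]
20.525
```

View pics/g2.png

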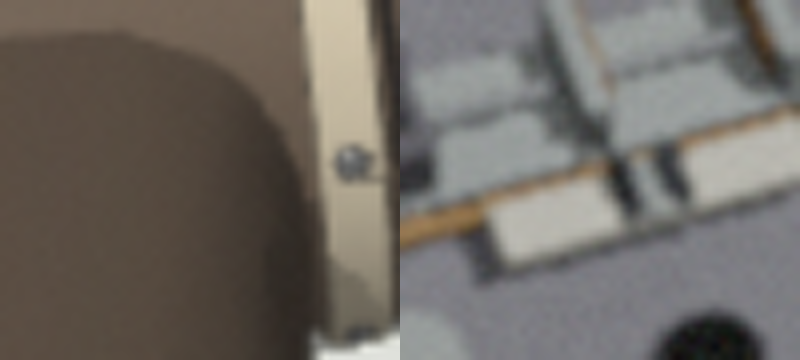

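The pointer now lies over the first ridge (scene profile about 5, mark about 15), as expected. One more stroke of 28 mm, then pull clear for a look in both views.

```bash
python3 - <<'E'
from h import *
stroke(-.014,.014)
q=robot.read_qpos(); robot.servo_line(np.r_[(W+.014*hy)[:2],.12],speed=.25)
q=robot.read_qpos(); q[0]-=45; robot.movej(q)
out=[]
for n in("top","scene"):
    img,(s,r)=gauge(n); print(n,[(round(x*1000),int(y)) for x,y in zip(s[::3],r[::3]) if -.01<x<.037])
    c=proj(n,G)[0].astype(int); out.append(cv2.resize(img[c[1]-22:c[1]+23,c[0]-25:c[0]+25,::-1],(400,360),interpolation=cv2.INTER_CUBIC))
    cv2.imwrite(f"pics/{n}9.png",img[:,:,::-1])
cv2.imwrite("pics/g3.png",np.hstack(out)); print(robot.read_t())
E
```

```text
f [-0.4293  1.8062  2.6539]
top [(-10, 206), (-8, 206), (-7, 206), (-5, 206), (-4, 206), (-2, 203), (-1, 190), (1, 160), (2, 127), (4, 101), (5, 84), (7, 77), (8, 75), (10, 76), (11, 80), (13, 84), (14, 89), (16, 90), (17, 101), (19, 132), (20, 144), (22, 122), (23, 97), (25, 83), (26, 77), (28, 75), (29, 81), (31, 98), (32, 132), (34, 173), (35, 197), (37, 204)]
scene [(-10, 165), (-8, 165), (-7, 165), (-5, 162), (-4, 155), (-2, 141), (-1, 123), (1, 103), (2, 84), (4, 69), (5, 63), (7, 63), (8, 71), (10, 81), (11, 90), (13, 95), (14, 93), (16, 84), (17, 76), (19, 70), (20, 65), (22, 61), (23, 59), (25, 60), (26, 66), (28, 79), (29, 95), (31, 115), (32, 134), (34, 148), (35, 158), (37, 166)]
24.9583
```

View pics/g3.png

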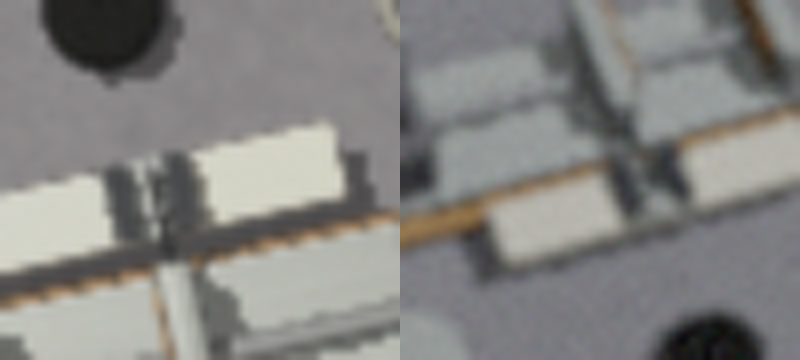

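The pointer stands in the slot in both views. Before handing in I'll subtract the start profile for a number and check that the surroundings are unchanged.

```bash
python3 - <<'E'
from h import *
for n in("top","scene"):
    a=cv2.imread(f"pics/{n}0.png");b=cv2.imread(f"pics/{n}9.png")
    s,ra=prof(n,a);_,rb=prof(n,b); k=(s>.008)&(s<.026); q=rb/ra; print(n,[(round(x*1e3,1),round(y,2)) for x,y in zip(s[k][::3],q[k][::3])])
    # jaw travel: jaw-top profile shift
    J=W+.08*hy-.005*hx; J[2]=.058; t=np.arange(-.03,.06,.0005)
    R=[]
    for im in(a,b):
        g=im.astype(float).mean(2);r=0
        for o in np.linspace(-.02,.01,13):
            u=proj(n,J+t[:,None]*hy+o*hx); r=r+map_coordinates(g,[u[:,1],u[:,0]],order=1)/13
        R.append(r)
    k0=np.arange(14,42); e={m:np.corrcoef(R[0][k0],R[1][k0+m])[0,1] for m in range(40,90)}; m=max(e,key=e.get); print("jaw shift mm",m*.5,e[m])
a=cv2.imread("pics/top0.png");b=cv2.imread("pics/top9.png")
d=cv2.absdiff(a,b).max(2)
for nm,P in dict(perfume=(315,253),clip=(350,234),balm=(301,164),jar=(345,160),cup=(178,250),comb=(452,241),compact=(465,172)).items():
    x,y=P; A=a[y-25:y+25,x-25:x+25].astype(np.float32).mean(2);B=b[y-25:y+25,x-25:x+25].astype(np.float32).mean(2)
    print(nm,np.round(cv2.phaseCorrelate(A,B,cv2.createHanningWindow((50,50),cv2.CV_32F)),2),round(d[y-8:y+8,x-8:x+8].mean(),1))
print(robot.read_position(),robot.read_t())
E
```

```text
top [(np.float64(8.0), np.float64(1.02)), (np.float64(9.5), np.float64(0.97)), (np.float64(11.0), np.float64(0.86)), (np.float64(12.5), np.float64(0.7)), (np.float64(14.0), np.float64(0.59)), (np.float64(15.5), np.float64(0.54)), (np.float64(17.0), np.float64(0.6)), (np.float64(18.5), np.float64(0.78)), (np.float64(20.0), np.float64(0.94)), (np.float64(21.5), np.float64(1.0)), (np.float64(23.0), np.float64(1.02)), (np.float64(24.5), np.float64(1.04))]
jaw shift mm 31.5 0.9980120063552826
scene [(np.float64(8.0), np.float64(0.96)), (np.float64(9.5), np.float64(0.9)), (np.float64(11.0), np.float64(0.84)), (np.float64(12.5), np.float64(0.78)), (np.float64(14.0), np.float64(0.72)), (np.float64(15.5), np.float64(0.65)), (np.float64(17.0), np.float64(0.62)), (np.float64(18.5), np.float64(0.64)), (np.float64(20.0), np.float64(0.71)), (np.float64(21.5), np.float64(0.82)), (np.float64(23.0), np.float64(0.95)), (np.float64(24.5), np.float64(1.02))]
jaw shift mm 31.5 0.9957205740832111Traceback (most recent call last):
  File "<stdin>", line 18, in <module>
    return _wrapfunc(a, 'round', decimals=decimals, out=out)
    return _wrapit(obj, method, *args, **kwds)
    conv = _array_converter(obj)
ValueError: setting an array element with a sequence. The requested array has an inhomogeneous shape after 1 dimensions. The detected shape was (2,) + inhomogeneous part.
```

```bash
python3 - <<'E'
from h import *
a=cv2.imread("pics/top0.png");b=cv2.imread("pics/top9.png")
for nm,(x,y) in dict(perfume=(315,253),clip=(350,234),balm=(301,164),jar=(345,160),cup=(178,250),comb=(452,241),compact=(465,172)).items():
    A,B=[i[y-25:y+25,x-25:x+25].astype(np.float32).mean(2) for i in(a,b)]
    (dx,dy),q=cv2.phaseCorrelate(A,B,cv2.createHanningWindow((50,50),cv2.CV_32F)); print(nm,round(dx,2),round(dy,2),round(q,2))
print(robot.read_position(),robot.read_force(),robot.read_t())
robot.job_done()
E
```

```text
perfume -0.08 -0.0 0.99
clip 0.03 -0.13 0.84
balm -0.11 0.02 1.0
jar -0.03 -0.01 1.0
cup -0.02 0.07 1.0
comb 0.0 0.02 0.98
compact -0.01 0.0 0.98
[ 0.3608 -0.447   0.1202] [-0.3151  0.2157  0.3382] 24.9583
the job is handed in; nothing more can be done
```

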